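Load and close the leak-test pot

ROBOT

A 7-joint arm with a two-finger parallel gripper is mounted at the origin on the work surface. World frame = base frame: x ahead of the robot, y to its left, z up, the work surface at z = 0. Lengths are in m, angles in rad, forces in N, time in s.
With the tool pointing down it reaches from about 0.425 to 0.875 m from the base axis. Payload 9.9 kg.
Tool frame: the origin (TCP) lies on the centre line of the jaws, within the pads' length; the fingertips stand robot.tip_extent ahead of it and the grasp point (between the pads) lies 8 mm behind it (robot.tip_extent is the distance from the TCP to the fingertips, in m); z points along the fingers, y is the direction in which the jaws open and shut (so a half turn about z gives the same grasp; the last joint's range is limited). The gripper opens to 85 mm and grips with 20 to 120 N. Pads are 22 mm wide; open, the fingers measure 114 mm over their backs; the gripper's body (76 mm by 85 mm) begins 54 mm behind the grasp point. The pads swing forward as they close: fully open they stand 13 mm farther back than shut.
Start: joints at [1.082, 0.576, 0.025, 1.437, -0.015, 1.129, -0.057], TCP at [0.266, -0.62, 0.242] pointing down, gripper open.
Joint ranges: [-2.76, 2.76], [-0.34, 2.15], [-1.52, 1.57], [0.19, 2.46], [-1.09, 4.23], [0.17, 1.99], [-2.82, 2.82]. Speed limits (rad/s): [2.22, 2.22, 3.01, 3.01, 3.14, 3.14, 3.14].

INTERFACE

Orientations are given as a 3x3 rotation matrix whose columns are the frame's x, y, z axes.
In Python, from plant import robot gives the robot as it stands.
- The arm moves only by the tool servo_tool, never from a script. Its argument "deltas" is a list of rows, each an object with "slide": the shift along the tool's x, y, z in mm, a list of three; "roll": the turn about the tool's z in rad; "fingers": the opening, from -1 (shut) to 1 (fully open), so that 0 is half open. In form: [{"slide": [dx, dy, dz], "roll": roll, "fingers": fingers}, ...]. A call has 1 to 12 rows; each row shifts and turns the commanded pose from where the row before left it, along the tool's axes as they then stand; what a row does not reach is not made up. A row lasts 1/8 s, in which the tool goes at most 62.5 mm and 10.7 degrees, less where a joint would pass 70% of its speed; a pose out of reach is approached as far as the arm can. A call with a gripper value outside its range is refused whole. The fingers move at their own pace and stop on an object; "grip_force" is the grip in N (left out, the last holds). Time passes only in rows, so rows that do not move let the fingers close. It gives the time, the measured TCP pose, the force and the opening at its end, in the units of the state.
- robot.state(): the state, without advancing time (a new reading comes with each control period).
- robot.read_camera(name): name is "scene" or "side" or "wrist"; returns the picture (400x640x3 uint8, red, green, blue); there is no depth.
- robot.camera_params(name): a dict with "fx", "fy", "cx", "cy" (pixels), "view" (4x4, takes a point from world to camera coordinates); the wrist camera has in their place "mount" (4x4, takes a point from camera to tool coordinates, whose origin is the TCP and whose axes are the flange's). Camera axes: x right, y up, looking along -z (the intrinsics and any distortion apply to the point x, -y, -z); pixel columns grow to the right and rows downward; lengths in m; the calibration is good to about 2 mm. A picture is of the moment at which its call begins: read the wrist's pose just before it. camera_params takes no time and is no camera call.
- robot.job_done(): hands the job in, once; it reports no verdict.
The state is a dict: "time": time; "joints": joint angles; "dq": joint speeds; "joint_efforts": joint torques, N m; "eef_pos": TCP position; "ee_rot": TCP orientation; "contact_force": force on the tool from outside, world axes, zero at the start; "torque": the same for the moment, N m; "opening": finger opening in m.
Only numpy, scipy, OpenCV 4.12 (cv2) and the standard library are available. Lean on these libraries where they do the work, as an engineer would, in place of code of your own. Each camera call takes 0.05 s, during which the arm holds its last target.

TASK

Put the three machined samples (flanged bush, hex plug, forked clevis) into the leak-test pot, then set its cap on, turn the knurled collar until the hidden keyways drop over the pot's pins, and push the cap fully home against the spring. Finish while still holding the cap pushed fully home: do not let go, as the spring would lift it again. Leave the other things on the bench where they are.

Things in the scene. Friction and masses are not known exactly. Their poses are not given: they have to be found in the camera images.
- pot: Leak-test pot of bare aluminium, bolted to the bench, open at the top. Origin at the centre of its underside on the bench, z up along its axis. Flange 126 mm across and 13 mm high, housing 106 mm across up to 53 mm, then a spigot 80 mm across outside, up to the rim 78 mm above the bench. Bore 70 mm wide, inner floor 8 mm above the bench.
- pot_rim (a point): Centre of the pot's mouth, level with the rim, 78 mm above the bench; the mouth is 68 mm wide inside. The spigot's outside tapers over its top 5.5 mm, from 80 to 73 mm across, as a lead-in for the cap.
- pot_pins (a point): Point on the pot's axis level with the middle of its three pins, 64 mm above the bench. The pins are steel, 5 mm thick, 120 degrees apart, and stick out 6 mm from the spigot. Their angle about the axis is different every time and does not follow this frame.
- seal_ring (a joint): The dark sprung ring round the foot of the pot's spigot, which the cap's skirt presses down: 0 = up (its top 61 mm above the bench), 0.007 = pressed down by a cap that is fully home (m). Spring force about 5.6 N at 0 and 10.5 N at 0.007; it pushes a released cap up by 7 mm.
- cap: Loose bayonet cap, 0.28 kg (varies by a quarter), standing upright on its skirt on the bench. Origin at the centre of the skirt's lower edge, z up. Aluminium skirt 100 mm across, 30 mm high, 84 mm across inside (2 mm of play round the spigot), 24 mm deep. Inside it six identical keyways, about 11 mm wide, 60 degrees apart, run all the way up; they cannot be seen from outside.
- cap_grip (a point): Middle of the cap's steel knurled collar, 47 mm above the cap's origin, on its axis; the collar is 48 mm across and reaches from 30 mm (the skirt's flat top) to 64 mm above the cap's origin. Grip it here.
- cap_edge (a point): Centre of the skirt's lower edge (the cap's origin). Height above the pot's underside: 66.5 mm when the skirt rests on the pins; turned under a light push, at most 60 degrees either way, it drops to 61 mm where the spring carries it, and the pins then let it turn only about 4 degrees each way; pushed fully home against the spring it is at 54 mm, a hard stop on the rim.
- bush: Machined sample: brass flanged bush standing on its flange; flange 25 mm across and 5 mm high, body 20 mm across, 34 mm high in all, 70 g. Origin at the centre of its underside, z up.
- plug: Machined sample: steel plug standing on its hexagon; hexagon 22 mm across flats (one pair of flats faces its x axis) and 12 mm high, then a dark round shank 17 mm across up to 36 mm, 70 g. Origin at the centre of its underside, z up.
- clevis: Machined sample: aluminium fork standing on its foot; foot 19 x 19 mm and 14 mm high, then two prongs 5.5 mm thick on the +x and -x sides up to 36 mm, the slot between them 8 mm wide, running along y; 19 mm wide all the way up across both x and y, 50 g. Origin at the centre of its underside, z up.
- caliper: Bystander: caliper lying flat, 190 mm long along x, 13 mm high; origin under the middle of its beam.
- vblock: Bystander: steel V-block, 50 x 40 x 34 mm; origin at the centre of its underside.
- ring_gauge: Bystander: steel ring gauge lying flat, 46 mm across with a 28 mm hole, 12 mm high; origin at the centre of its underside. It does not go into the pot.
- gauge_block: Bystander: dark steel block 30 x 22 x 16 mm; origin at the centre of its underside. It does not go into the pot.
- screwdriver: Bystander: screwdriver lying flat along its x axis, 170 mm long; origin under its middle.
- foam: Bystander: white block 90 x 60 x 35 mm; origin at the centre of its underside.
- loupe: Bystander: black loupe standing upright, 34 mm across, 38 mm high; origin at the centre of its underside.
Mind the look-alikes: they are no part of the job. Leave any red look-alike of the cap alone.

How it is judged:
On the way, in this order (a step that is already met when the one before it is completed fails the run):
1. all three samples are in the pot (horizontal distance between each of bush, plug, clevis and pot below 0.034 m and z of bush in the frame of pot between 0.004 and 0.076 m and z of plug in the frame of pot between 0.004 and 0.076 m and z of clevis in the frame of pot between 0.004 and 0.076 m), for 0.2 s.
2. the cap has dropped over the pins (z of cap in the frame of pot below 0.0635 m and horizontal distance between cap and pot below 0.004 m and angle between cap's own z axis and vertical below 0.08 rad), for 0.1 s.
At the end, for the whole second after the job is handed in: All three samples are inside the pot; the cap is over the pins and pushed home (its origin at most 56 mm above the pot's origin, within 4 mm of the pot's axis, tilted less than 0.08 rad), the seal ring pressed down by more than 4 mm, and the robot is holding it there with more than 2.5 N of contact (all of step 1 and z of cap in the frame of pot below 0.056 m and horizontal distance between cap and pot below 0.004 m and angle between cap's own z axis and vertical below 0.08 rad and value of joint seal_ring above 0.004 m and contact force between any of the fingers, the arm and cap above 2.5 N); the arm keeps its last pose, push and grip.
It fails at once if a bystander was moved by more than 50 mm (distance of any of caliper, vblock, ring_gauge, gauge_block, screwdriver, foam, loupe from where it was at the start of the episode above 0.05 m).
It also fails if it takes over 72 s, if anything falls off the work surface, if the arm or the gripper's body presses on something with over 40 N, if the wrist force passes 120 N, or if a joint passes its speed limit or range.

## Working session

There is one attempt and no reset: what is moved stays moved. The work goes in short steps, Python scripts to look and compute and a tool call to move; the robot and the scene stay as the last step left them, time stands still between calls to the robot, and variables do not carry over. Pictures are saved under pics/ and viewed, and the job is handed in when it is done.

Besides the shell and the picture viewer there is one more tool, called after "Request:" by a JSON object that holds its "op" and its "data", one argument or row to a line. servo_tool: Moves the arm, as the interface text tells. Its arguments: {"type":"object","properties":{"deltas":{"type":"array","items":{"type":"object","properties":{"slide":{"type":"array","items":{"type":"number"}},"roll":{"type":"number"},"fingers":{"type":"number"}}}},"grip_force":{"type":"number"}},"required":["deltas"]}

```bash
ls; mkdir -p pics; python3 - <<'E'
from plant import robot
import cv2,numpy as np
np.set_printoptions(precision=4,suppress=True)
for n in ["scene","side","wrist"]:
    im=robot.read_camera(n); cv2.imwrite(f"pics/{n}0.png",im[:,:,::-1]); print(n,robot.camera_params(n))
print(robot.state(), robot.tip_extent)
E
```

```text
pics
scene {'fx': 414.14725636637536, 'fy': 414.14725636637536, 'cx': 326.57177935383686, 'cy': 194.60307156809247, 'view': array([[-0.8639,  0.5032,  0.0192,  0.4569],
       [-0.2806, -0.5127,  0.8114,  0.0913],
       [ 0.4182,  0.6956,  0.5842, -1.3186],
       [ 0.    ,  0.    ,  0.    ,  1.    ]])}
side {'fx': 476.3377970556768, 'fy': 476.3377970556768, 'cx': 320.22902761861064, 'cy': 193.23816275442607, 'view': array([[-0.9992, -0.0328, -0.0217,  0.5315],
       [-0.0025, -0.4972,  0.8676, -0.0913],
       [-0.0393,  0.867 ,  0.4968, -1.2325],
       [ 0.    ,  0.    ,  0.    ,  1.    ]])}
wrist {'fx': 297.2326626308679, 'fy': 297.2326626308679, 'cx': 320.15745721125614, 'cy': 200.61351217385482, 'mount': array([[-0.    ,  0.962 ,  0.2729,  0.0701],
       [ 1.    ,  0.0001, -0.0003, -0.0004],
       [-0.0003,  0.2729, -0.962 , -0.1319],
       [ 0.    ,  0.    ,  0.    ,  1.    ]])}
{'time': 0.15, 'joints': array([ 1.0822,  0.5764,  0.0248,  1.4377, -0.015 ,  1.129 , -0.0565]), 'dq': array([-0.0017, -0.0018,  0.0003, -0.0026,  0.0003, -0.    , -0.0012]), 'joint_efforts': array([  0.0028, -76.6263,   2.2526, -28.6184,   0.0156,   0.0097,
         0.    ]), 'eef_pos': array([ 0.2657, -0.6201,  0.2416]), 'ee_rot': array([[ 0.9192,  0.3939, -0.0005],
       [ 0.3939, -0.9192,  0.0012],
       [-0.    , -0.0013, -1.    ]]), 'contact_force': array([-0.1678, -0.0475,  0.4364]), 'torque': array([ 0.029 , -0.0121,  0.0286]), 'opening': 0.08570630570578444} 0.011
```

View pics/scene0.png

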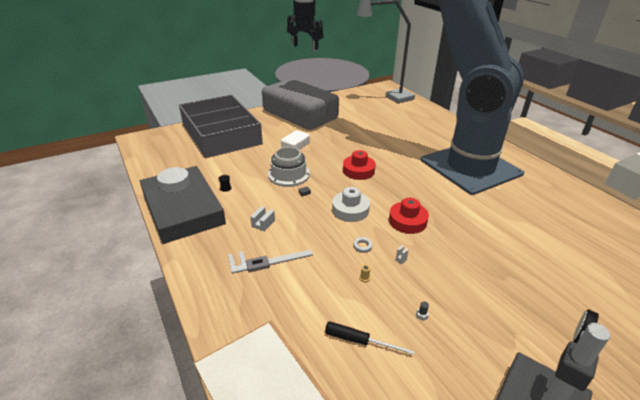

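View pics/side0.png

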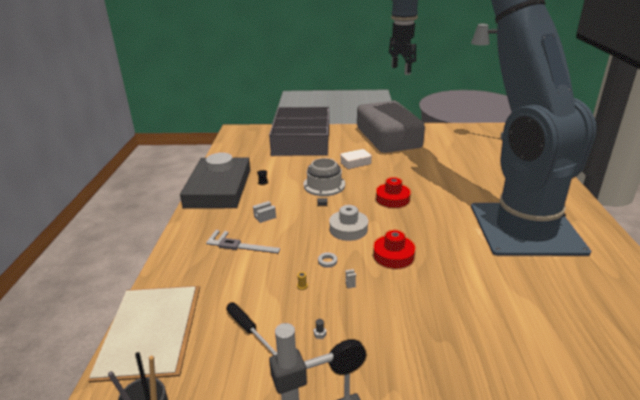

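View pics/wrist0.png

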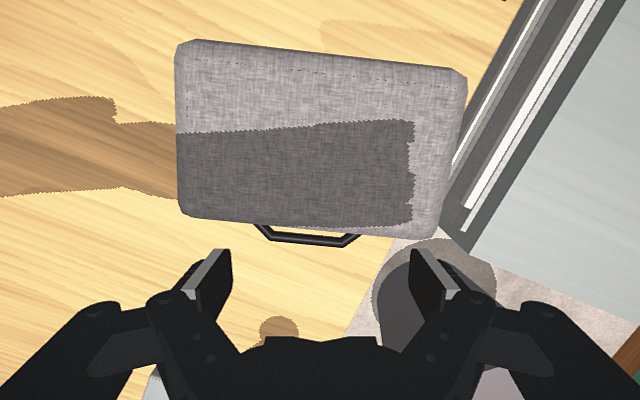

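Scene view: the pot is at (289,165). The grey cap is at (350,205), with two red look-alikes at (359,165) and (409,215). The bush is at (365,272), the plug at (423,310) and the standing fork, which I take to be the clevis, at (401,254). The V-block is the larger piece at (262,218). Next I triangulate these and crop to confirm them.

```bash
cat > h.py <<'E'
from plant import robot
import cv2,numpy as np
np.set_printoptions(precision=4,suppress=True)
def ray(cam,u,v,st=None):
    p=robot.camera_params(cam)
    d=np.array([(u-p['cx'])/p['fx'],-(v-p['cy'])/p['fy'],-1.])
    if cam=='wrist':
        T=np.eye(4);T[:3,:3]=st['ee_rot'];T[:3,3]=st['eef_pos'];M=T@p['mount']
    else: M=np.linalg.inv(p['view'])
    d=M[:3,:3]@d
    return M[:3,3],d/np.linalg.norm(d)
def tri(rs):
    A=0;b=0
    for o,d in rs:
        P=np.eye(3)-np.outer(d,d);A=A+P;b=b+P@o
    x=np.linalg.solve(A,b)
    return x,[np.linalg.norm((np.eye(3)-np.outer(d,d))@(x-o))*1000 for o,d in rs]
def plane(r,z):
    o,d=r;return o+d*(z-o[2])/d[2]
def tool(p,st):  # world point -> tool coordinates mm
    return (np.array(p)-st['eef_pos'])@st['ee_rot']*1000
E
python3 - <<'E'
from h import *
for n,a,b in [("pot rim",(289,155),(325,164)),("cap top",(351,192),(349,209)),("bush",(365,272),(302,281)),("plug",(423,310),(320,328)),("clevis",(401,254),(350,278)),("red1",(359,155),(394,181)),("red2",(410,203),(395,235)),("ring",(363,244),(327,259)),("vb",(262,218),(264,211)),("gb",(305,191),(322,201)),("foam",(295,139),(356,158)),("loupe",(225,183),(262,177)),("calip",(258,262),(230,243))]:
    x,e=tri([ray('scene',*a),ray('side',*b)]); print(n,x,e,np.hypot(*x[:2]))
s=cv2.imread('pics/scene0.png');d=cv2.imread('pics/side0.png')
A=cv2.resize(s[180:330,330:450],None,fx=3.2,fy=3.2,interpolation=3);B=cv2.resize(d[200:350,280:400],None,fx=3.2,fy=3.2,interpolation=3)
cv2.imwrite('pics/crop1.png',np.hstack([A,B]))
E
```

```text
pot rim [ 0.5246 -0.2294  0.0716] [np.float64(3.4698790762661442), np.float64(3.469879076266038)] 0.5725538826637121
cap top [0.4576 0.0032 0.0593] [np.float64(2.464711904990867), np.float64(2.4647119049909416)] 0.45760982250198384
bush [0.5641 0.2284 0.0156] [np.float64(0.48724282346287634), np.float64(0.48724282346283826)] 0.6085494621108858
plug [0.5203 0.3703 0.0166] [np.float64(1.1380540788859066), np.float64(1.1380540788858595)] 0.6386155720761174
clevis [0.4589 0.2225 0.0181] [np.float64(0.9215391444448768), np.float64(0.9215391444447703)] 0.5100442264472014
red1 [ 0.3272 -0.1529  0.0555] [np.float64(2.7918273385677703), np.float64(2.7918273385677916)] 0.36112561677255334
red2 [0.352  0.1168 0.0586] [np.float64(1.6350536879193038), np.float64(1.6350536879192332)] 0.37085052950245934
ring [0.5113 0.1441 0.0097] [np.float64(0.9109242970888427), np.float64(0.9109242970889683)] 0.5312171631388565
vb [ 0.6875 -0.0569  0.0172] [np.float64(1.4348777703579882), np.float64(1.4348777703578899)] 0.6898349677854964
gb [ 0.5311 -0.1179  0.0117] [np.float64(2.0027482534575887), np.float64(2.002748253457698)] 0.5440075573453057
foam [ 0.4254 -0.3906  0.0184] [np.float64(1.0358664298166471), np.float64(1.0358664298166047)] 0.5775489599522593
loupe [ 0.7192 -0.2482  0.0214] [np.float64(1.1380609793814689), np.float64(1.138060979381703)] 0.7607999608721372
calip [0.755  0.0772 0.0082] [np.float64(0.12770258734621953), np.float64(0.12770258734623677)] 0.7589777604415161
```

View pics/crop1.png

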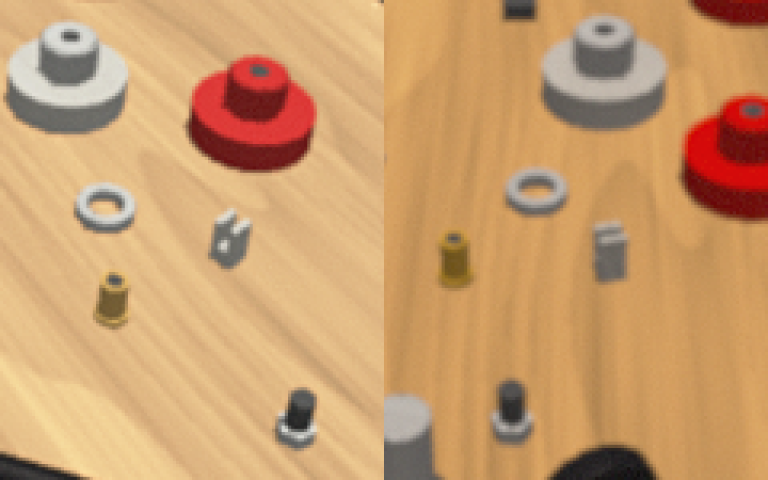

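Confirmed in the crop. The grey cap is at about (0.458, 0.003), the bush, hex plug and standing fork are the samples, and the red caps, ring gauge and V-block are left alone. I go over the pot first for a wrist view.

Request:
{"op": "servo_tool", "data": {
  "deltas": [
    {"slide": [49, -32, 0], "roll": 0, "fingers": 1},
    {"slide": [49, -32, 0], "roll": 0, "fingers": 1},
    {"slide": [49, -32, 0], "roll": 0, "fingers": 1},
    {"slide": [49, -32, 0], "roll": 0, "fingers": 1},
    {"slide": [49, -32, 0], "roll": 0, "fingers": 1},
    {"slide": [49, -32, 0], "roll": 0, "fingers": 1},
    {"slide": [49, -32, 0], "roll": 0, "fingers": 1},
    {"slide": [49, -32, 0], "roll": 0, "fingers": 1},
    {"slide": [0, 0, 0], "roll": 0, "fingers": 1}
  ]
}}

```text
time: 1.27
eef_pos: [0.5282, -0.225, 0.242]
ee_rot: [[0.916, 0.402, 0.001], [0.402, -0.916, 0.003], [0.002, -0.002, -1.0]]
contact_force: [-1.3, -0.1, -0.0]
opening: 0.0856
```

```bash
cat > shot.py <<'E'
from h import *
import sys,pickle
n=sys.argv[1]
st=robot.state(); im=robot.read_camera('wrist'); cv2.imwrite(f'pics/{n}.png',im[:,:,::-1]); pickle.dump(st,open(f'pics/{n}.pkl','wb'))
print(st['time'],st['eef_pos'],st['ee_rot'],st['joints'],st['contact_force'])
E
python3 shot.py w1
```

```text
1.275 [ 0.5282 -0.225   0.242 ] [[ 0.9157  0.4018  0.0009]
 [ 0.4018 -0.9157  0.0027]
 [ 0.0019 -0.0021 -1.    ]] [ 0.3516  0.4246 -0.0425  1.7107  0.0173  1.0067 -0.8537] [-1.343  -0.1482 -0.0403]
```

View pics/w1.png

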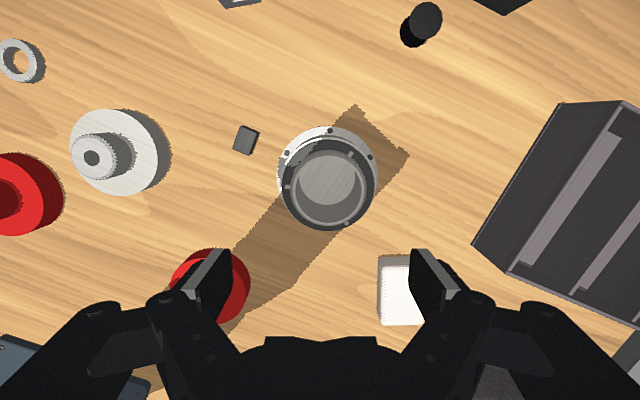

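```bash
python3 - <<'E'
import cv2,numpy as np
a=cv2.imread('pics/w1.png')
cv2.imwrite('pics/c1.png',np.hstack([cv2.resize(a[118:238,265:390],None,fx=3.2,fy=3.2,interpolation=3),cv2.resize(a[98:218,60:185],None,fx=3.2,fy=3.2,interpolation=3)]))
E
```

```text
(no output)
```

View pics/c1.png

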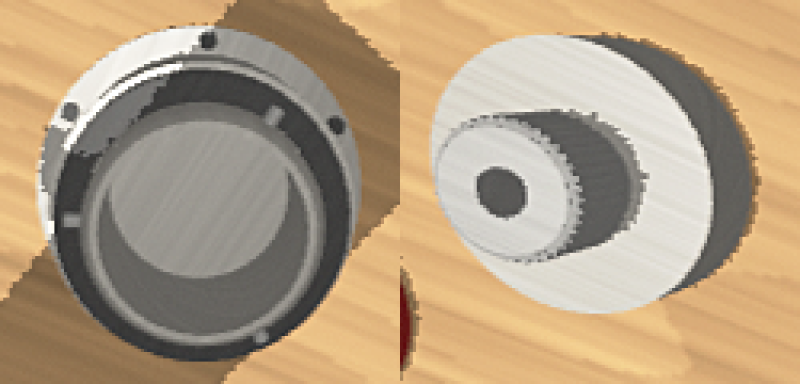

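```bash
python3 - <<'E'
from h import *
import pickle
st=pickle.load(open('pics/w1.pkl','rb'))
P=[plane(ray('wrist',265+(u)/3.2-.3,118+v/3.2-.3,st),0.0655)[:2] for u,v in [(275,115),(70,220),(260,336)]]
P=np.array(P);A=2*(P[1:]-P[0]);c=np.linalg.solve(A,(P[1:]**2).sum(1)-(P[0]**2).sum());print('pins',c,np.linalg.norm(P-c,axis=1),np.degrees(np.arctan2(*(P-c).T[::-1])))
print('rim',plane(ray('wrist',328.6,188,st),0.076))
im=cv2.imread('pics/w1.png')
# bore floor & mouth contours
g=cv2.cvtColor(im,6);hsv=cv2.cvtColor(im,40)
# cap centre: top hole / collar top / skirt top
for n,z,uv in [('cap collar top',.064,(60+502/3.2,98+192/3.2)),('skirt top',.030,(60+572/3.2-400/3.2,98+175/3.2))]:
    if uv[0]>150: uv=(uv[0]-125,uv[1])
    print(n,uv,plane(ray('wrist',*uv,st),z))
s=ray('scene',351,192);
print(tri([s,ray('side',349,209),ray('wrist',92,158,st)]))
print(tri([ray('scene',289,155),ray('side',325,164),ray('wrist',328.6,188,st)]))
E
```

```text
pins [ 0.5279 -0.2331] [0.0438 0.0438 0.0438] [  -8.765   110.8272 -128.4879]
rim [ 0.5309 -0.2326  0.076 ]
cap collar top (91.875, 158.0) [0.4585 0.0051 0.064 ]
skirt top (113.75, 152.6875) [0.4601 0.0055 0.03  ]
(array([0.4582, 0.006 , 0.0614]), [np.float64(2.8837823125655446), np.float64(2.356472146205901), np.float64(0.7943642948592247)])
(array([ 0.5259, -0.2327,  0.0697]), [np.float64(3.827703388496492), np.float64(4.21146647994261), np.float64(3.7454823210901163)])
```

The pot's axis is at about (0.529, -0.233), and the three pins show clearly in the crop. The cap is at about (0.459, 0.0055). Next I move over the samples.

Request:
{"op": "servo_tool", "data": {
  "deltas": [
    {"slide": [23, -57, 0], "roll": 0, "fingers": 1},
    {"slide": [23, -57, 0], "roll": 0, "fingers": 1},
    {"slide": [23, -57, 0], "roll": 0, "fingers": 1},
    {"slide": [23, -57, 0], "roll": 0, "fingers": 1},
    {"slide": [23, -57, 0], "roll": 0, "fingers": 1},
    {"slide": [23, -57, 0], "roll": 0, "fingers": 1},
    {"slide": [23, -57, 0], "roll": 0, "fingers": 1},
    {"slide": [23, -57, 0], "roll": 0, "fingers": 1},
    {"slide": [0, 0, 0], "roll": 0, "fingers": 1}
  ]
}}

```text
time: 2.45
eef_pos: [0.5139, 0.2653, 0.2419]
ee_rot: [[0.917, 0.399, -0.001], [0.399, -0.917, 0.002], [0.0, -0.002, -1.0]]
contact_force: [0.2, -1.0, -0.4]
opening: 0.0854
```

```bash
python3 shot.py w2
```

```text
2.45 [0.5139 0.2653 0.2419] [[ 0.9168  0.3995 -0.0008]
 [ 0.3995 -0.9167  0.0022]
 [ 0.0001 -0.0023 -1.    ]] [-0.4542  0.4326 -0.1517  1.6979  0.0719  1.0162 -1.7899] [ 0.2163 -1.0265 -0.3954]
```

View pics/w2.png

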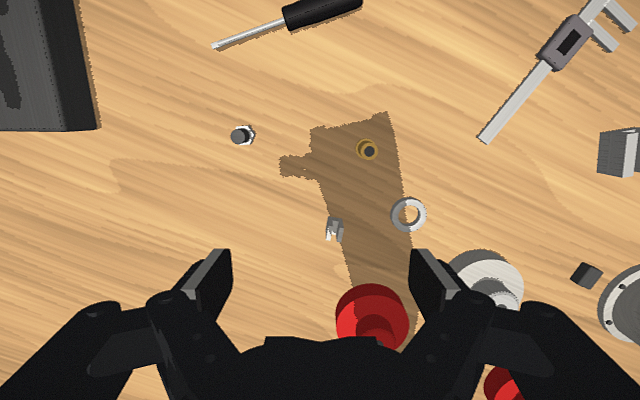

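```bash
python3 - <<'E'
import cv2,numpy as np
a=cv2.imread('pics/w2.png')
f=lambda x,y:cv2.resize(a[y-15:y+15,x-12:x+13],None,fx=10,fy=10,interpolation=0)
cv2.imwrite('pics/c2.png',np.hstack([f(242,135),f(367,149),f(335,230)]))
E
```

```text
(no output)
```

View pics/c2.png

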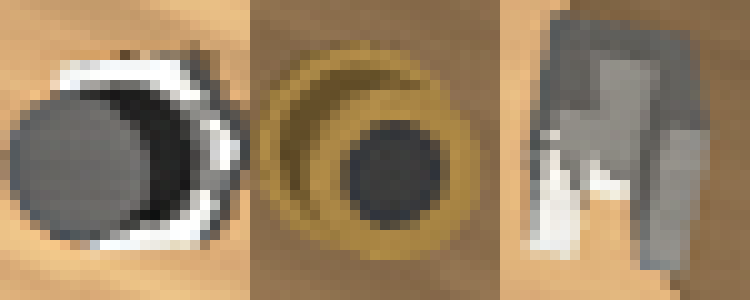

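```bash
python3 - <<'E'
from h import *
import pickle
st=pickle.load(open('pics/w2.pkl','rb'))
for n,w,a,b,z in [('plug',(237.3,135.8),(424.4,303.8),(319.4,320.6),.036),('bush',(369.3,151.3),(365,267.5),(301.9,274.4),.034),('clevis',(334.3,234.6),(403.4,249.4),(350.6,271.9),.036)]:
    p=plane(ray('wrist',*w,st),z); x,e=tri([ray('wrist',*w,st),ray('scene',*a),ray('side',*b)])
    print(n,p,x,np.array(e),'tool',tool(p,st),np.hypot(*p[:2]))
E
```

```text
plug [0.5219 0.3703 0.036 ] [0.5213 0.3705 0.0362] [0.6559 1.1234 1.313 ] tool [ 49.2697 -92.5623 206.1215] 0.6399438129818736
bush [0.5651 0.2277 0.034 ] [0.5647 0.2272 0.0312] [0.3801 1.1359 1.3153] tool [ 31.9452  55.4205 207.7801] 0.6093047935768784
clevis [0.4574 0.2228 0.036 ] [0.4573 0.2237 0.035 ] [1.1584 2.7783 1.781 ] tool [-68.7845  16.9273 205.8551] 0.508793011412373
```

Triangulated sample tops come out at 36, 31 and 35 mm, which agrees with the text. The clevis is at (0.457, 0.223), with its slot nearly along tool x, about 7° off. I fetch the clevis first.

Request:
{"op": "servo_tool", "data": {
  "deltas": [
    {"slide": [-35, 9, 30], "roll": 0.13, "fingers": 0.1},
    {"slide": [-34.5, 8, 45], "roll": 0, "fingers": 0.1},
    {"slide": [0, 0, 50], "roll": 0, "fingers": 0.1},
    {"slide": [0, 0, 50], "roll": 0, "fingers": 0.1},
    {"slide": [0, 0, 25], "roll": 0, "fingers": 0.1},
    {"slide": [0, 0, 20], "roll": 0, "fingers": 0.1},
    {"slide": [0, 0, 0], "roll": 0, "fingers": 0.1}
  ],
  "grip_force": 30
}}

```text
time: 3.38
eef_pos: [0.4551, 0.219, 0.0214]
ee_rot: [[0.963, 0.269, -0.002], [0.269, -0.963, -0.003], [-0.003, 0.002, -1.0]]
contact_force: [0.3, -0.0, 0.4]
opening: 0.0469
```

```bash
python3 shot.py w3
```

```text
3.375 [0.4551 0.219  0.0214] [[ 0.9633  0.2685 -0.002 ]
 [ 0.2685 -0.9633 -0.0025]
 [-0.0026  0.0019 -1.    ]] [-0.4901  0.6501 -0.0775  2.1009  0.1241  0.3978 -1.9654] [ 0.3038 -0.0443  0.4185]
```

View pics/w3.png

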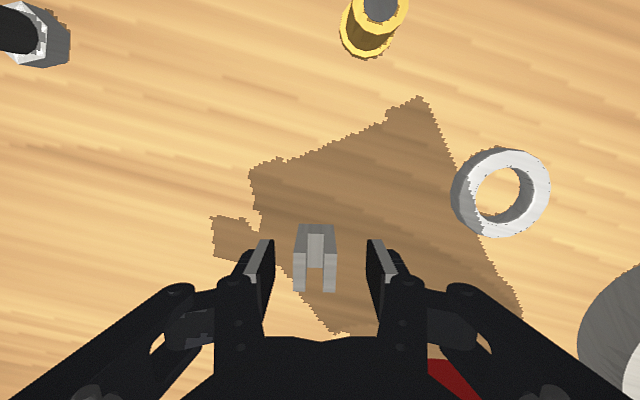

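The clevis stands squarely between the jaws at (315,258). I nudge 3 mm, close and lift.

Request:
{"op": "servo_tool", "data": {
  "deltas": [
    {"slide": [3, -2, 0], "roll": 0, "fingers": -0.3},
    {"slide": [0, 0, 0], "roll": 0, "fingers": -1},
    {"slide": [0, 0, 0], "roll": 0, "fingers": -1},
    {"slide": [0, 0, 0], "roll": 0, "fingers": -1},
    {"slide": [0, 0, 0], "roll": 0, "fingers": -1}
  ],
  "grip_force": 40
}}

```text
time: 4.05
eef_pos: [0.4587, 0.2248, 0.0235]
ee_rot: [[0.963, 0.271, 0.003], [0.271, -0.963, 0.001], [0.003, -0.0, -1.0]]
contact_force: [1.1, -1.6, 6.9]
opening: 0.0184
```

Request:
{"op": "servo_tool", "data": {
  "deltas": [
    {"slide": [0, 0, -40], "roll": 0, "fingers": -1},
    {"slide": [0, 0, -60], "roll": 0, "fingers": -1},
    {"slide": [-9, 20, -55], "roll": 0, "fingers": -1},
    {"slide": [-9, 57, 0], "roll": 0, "fingers": -1},
    {"slide": [-9, 57, 0], "roll": 0, "fingers": -1},
    {"slide": [-9, 57, 0], "roll": 0, "fingers": -1},
    {"slide": [-9, 57, 0], "roll": 0, "fingers": -1},
    {"slide": [-9, 57, 0], "roll": 0, "fingers": -1},
    {"slide": [-9, 57, 0], "roll": 0, "fingers": -1},
    {"slide": [-8, 57, 0], "roll": 0, "fingers": -1},
    {"slide": [0, 40, 0], "roll": 0, "fingers": -1},
    {"slide": [0, 0, 0], "roll": 0, "fingers": -1}
  ]
}}

```text
time: 5.55
eef_pos: [0.5135, -0.2403, 0.1775]
ee_rot: [[0.964, 0.266, 0.001], [0.266, -0.964, -0.002], [0.0, 0.002, -1.0]]
contact_force: [-0.4, 1.5, -1.5]
opening: 0.0182
```

```bash
python3 shot.py w4
```

```text
5.55 [ 0.5135 -0.2403  0.1775] [[ 0.9638  0.2664  0.0006]
 [ 0.2664 -0.9638 -0.0016]
 [ 0.0001  0.0017 -1.    ]] [ 0.3973  0.4811 -0.0641  1.8135  0.0414  0.8472 -0.9881] [-0.4239  1.4881 -1.5009]
```

View pics/w4.png

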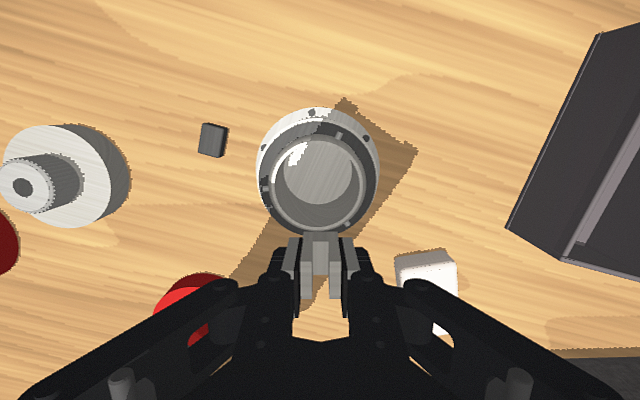

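```bash
python3 - <<'E'
from h import *
import pickle
st=pickle.load(open('pics/w4.pkl','rb'))
P=np.array([plane(ray('wrist',u,v,st),0.0655)[:2] for u,v in [(339.5,134.5),(264.5,185),(347,225.5)]])
A=2*(P[1:]-P[0]);c=np.linalg.solve(A,(P[1:]**2).sum(1)-(P[0]**2).sum());print(c,np.linalg.norm(P-c,axis=1),np.degrees(np.arctan2(*(P-c).T[::-1])))
print(tool([.529,-.2325,.078],st),plane(ray('wrist',318.5,183,st),.077))
a=cv2.imread('pics/w4.png');cv2.imwrite('pics/c4.png',cv2.resize(a[100:310,240:400],None,fx=3.5,fy=2.8,interpolation=3))
E
```

```text
[ 0.5273 -0.234 ] [0.0447 0.0447 0.0447] [  -7.738   105.9632 -129.7059]
[17.0013 -3.5523 99.503 ] [ 0.5312 -0.2337  0.077 ]
```

View pics/c4.png

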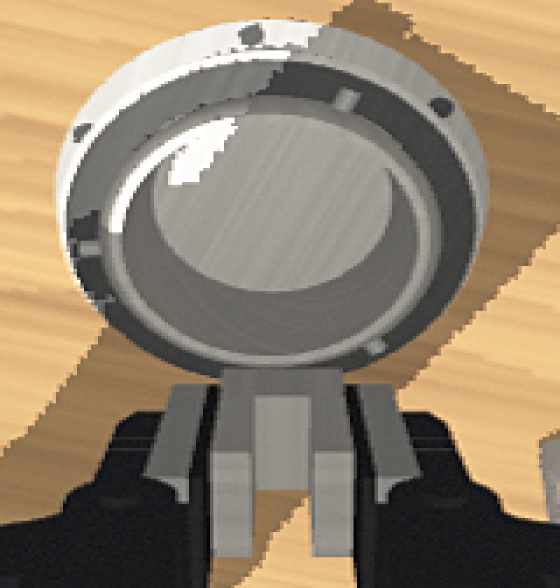

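Request:
{"op": "servo_tool", "data": {
  "deltas": [
    {"slide": [3, -3.5, 40], "roll": 0, "fingers": -1},
    {"slide": [0, 0, 35], "roll": 0, "fingers": -1},
    {"slide": [0, 0, 9], "roll": 0, "fingers": -1},
    {"slide": [0, 0, 0], "roll": 0, "fingers": -1},
    {"slide": [0, 0, 0], "roll": 0, "fingers": -0.2},
    {"slide": [0, 0, 0], "roll": 0, "fingers": -0.2},
    {"slide": [0, 0, -50], "roll": 0, "fingers": -0.2},
    {"slide": [0, 0, -40], "roll": 0, "fingers": 0}
  ]
}}

```text
time: 6.6
eef_pos: [0.5159, -0.2325, 0.1854]
ee_rot: [[0.963, 0.271, 0.001], [0.271, -0.963, -0.0], [0.001, 0.001, -1.0]]
contact_force: [1.3, -0.5, -0.0]
opening: 0.0427
```

```bash
python3 shot.py w5
```

```text
6.6 [ 0.5159 -0.2325  0.1854] [[ 0.9625  0.2712  0.0011]
 [ 0.2712 -0.9625 -0.0004]
 [ 0.0009  0.0006 -1.    ]] [ 0.3864  0.4707 -0.0678  1.8066  0.0404  0.8646 -0.9964] [ 1.2822 -0.4674 -0.0393]
```

View pics/w5.png

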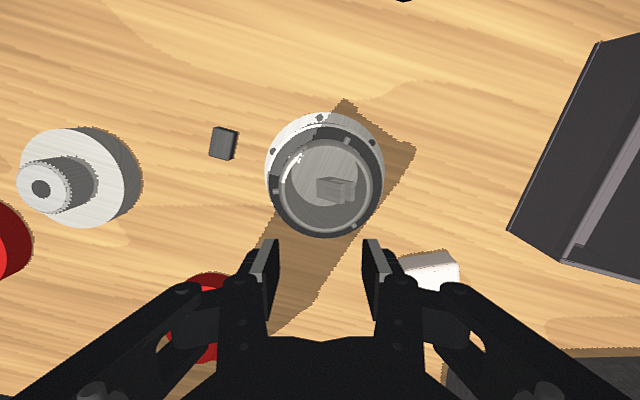

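The clevis lies in the pot at (335,190). Next is the bush.

Request:
{"op": "servo_tool", "data": {
  "deltas": [
    {"slide": [21.5, -53.7, 0], "roll": 0, "fingers": 0.1},
    {"slide": [21.5, -53.7, 0], "roll": 0, "fingers": 0.1},
    {"slide": [21.5, -53.7, 0], "roll": 0, "fingers": 0.1},
    {"slide": [21.5, -53.7, 0], "roll": 0, "fingers": 0.1},
    {"slide": [21.5, -53.7, 0], "roll": 0, "fingers": 0.1},
    {"slide": [21.5, -53.7, 0], "roll": 0, "fingers": 0.1},
    {"slide": [21.5, -53.7, 0], "roll": 0, "fingers": 0.1},
    {"slide": [21.5, -53.7, 0], "roll": 0, "fingers": 0.1},
    {"slide": [0, 0, 40], "roll": 0, "fingers": 0.1},
    {"slide": [0, 0, 50], "roll": 0, "fingers": 0.1},
    {"slide": [0, 0, 45], "roll": 0, "fingers": 0.1},
    {"slide": [0, 0, 26], "roll": 0, "fingers": 0.1}
  ]
}}

```text
time: 8.15
eef_pos: [0.564, 0.2274, 0.0205]
ee_rot: [[0.962, 0.271, -0.001], [0.271, -0.962, -0.001], [-0.002, 0.0, -1.0]]
contact_force: [-0.3, 0.1, 0.3]
opening: 0.0468
```

Request:
{"op": "servo_tool", "data": {
  "deltas": [
    {"slide": [0, 0, 0], "roll": 0, "fingers": 0.1}
  ]
}}

```text
time: 8.28
eef_pos: [0.5637, 0.2273, 0.0209]
ee_rot: [[0.962, 0.271, -0.003], [0.271, -0.962, -0.001], [-0.003, 0.0, -1.0]]
contact_force: [-0.8, 0.4, -0.5]
opening: 0.0469
```

```bash
python3 shot.py w6
```

```text
8.275 [0.5637 0.2273 0.0209] [[ 0.9625  0.2714 -0.0028]
 [ 0.2714 -0.9625 -0.0013]
 [-0.003   0.0005 -1.    ]] [-0.4115  0.739  -0.0785  1.8299  0.0963  0.5795 -1.8463] [-0.822   0.3628 -0.4672]
```

View pics/w6.png

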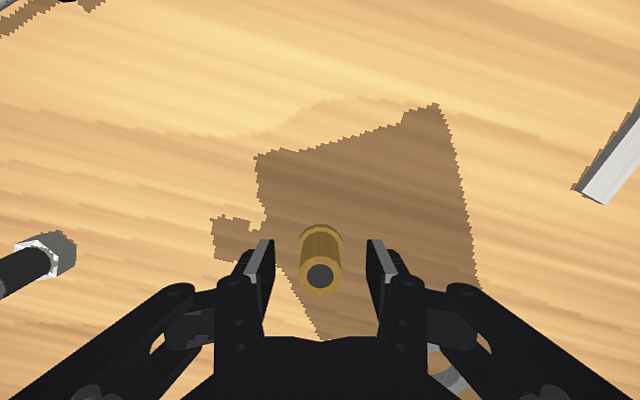

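Request:
{"op": "servo_tool", "data": {
  "deltas": [
    {"slide": [0, 0, -3], "roll": 0, "fingers": -0.4},
    {"slide": [0, 0, 0], "roll": 0, "fingers": -1},
    {"slide": [0, 0, 0], "roll": 0, "fingers": -1},
    {"slide": [0, 0, 0], "roll": 0, "fingers": -1},
    {"slide": [0, 0, -50], "roll": 0, "fingers": -1},
    {"slide": [0, 0, -55], "roll": 0, "fingers": -1},
    {"slide": [-4, 8, -50], "roll": 0, "fingers": -1},
    {"slide": [-20, 56, 0], "roll": 0, "fingers": -1},
    {"slide": [-20, 56, 0], "roll": 0, "fingers": -1},
    {"slide": [-20, 56, 0], "roll": 0, "fingers": -1},
    {"slide": [-20, 56, 0], "roll": 0, "fingers": -1},
    {"slide": [-20, 56, 0], "roll": 0, "fingers": -1}
  ]
}}

```text
time: 9.82
eef_pos: [0.5427, -0.0795, 0.1817]
ee_rot: [[0.962, 0.271, 0.002], [0.271, -0.962, -0.0], [0.002, 0.001, -1.0]]
contact_force: [0.1, -0.5, -0.9]
opening: 0.0184
```

Request:
{"op": "servo_tool", "data": {
  "deltas": [
    {"slide": [-20, 56, 0], "roll": 0, "fingers": -1},
    {"slide": [-20, 56, 0], "roll": 0, "fingers": -1},
    {"slide": [0, 28, 0], "roll": 0, "fingers": -1},
    {"slide": [0, 0, 0], "roll": 0, "fingers": -1}
  ]
}}

```text
time: 10.32
eef_pos: [0.5421, -0.2263, 0.1813]
ee_rot: [[0.964, 0.267, 0.002], [0.267, -0.964, -0.002], [0.001, 0.002, -1.0]]
contact_force: [0.4, 0.8, -0.2]
opening: 0.0183
```

```bash
python3 shot.py w7;python3 - <<'E'
import cv2
a=cv2.imread('pics/w7.png');cv2.imwrite('pics/c7.png',cv2.resize(a[100:310,240:400],None,fx=3.5,fy=2.8,interpolation=3))
E
```

```text
10.325 [ 0.5421 -0.2263  0.1813] [[ 0.9637  0.2671  0.0017]
 [ 0.2671 -0.9637 -0.0016]
 [ 0.0012  0.002  -1.    ]] [ 0.3646  0.5036 -0.0754  1.7569  0.0485  0.8807 -1.0327] [ 0.3507  0.8027 -0.2226]
```

View pics/c7.png

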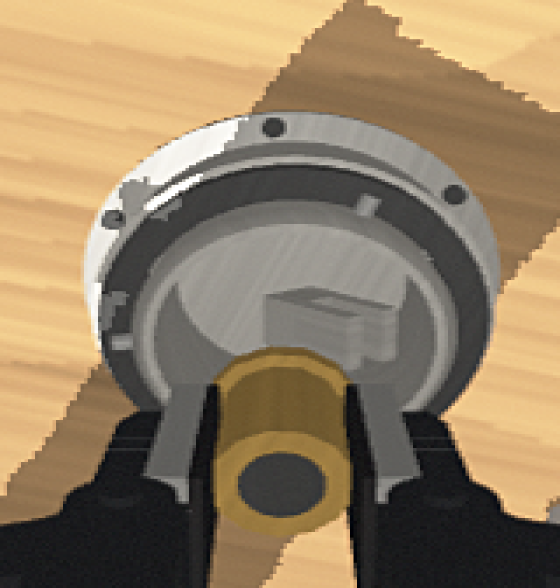

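Request:
{"op": "servo_tool", "data": {
  "deltas": [
    {"slide": [-1, -4, 40], "roll": 0, "fingers": -1},
    {"slide": [0, 0, 38], "roll": 0, "fingers": -1},
    {"slide": [0, 0, 9], "roll": 0, "fingers": -1},
    {"slide": [0, 0, 0], "roll": 0, "fingers": -1},
    {"slide": [0, 0, 0], "roll": 0, "fingers": -0.2},
    {"slide": [0, 0, 0], "roll": 0, "fingers": -0.2},
    {"slide": [0, 0, -50], "roll": 0, "fingers": -0.2},
    {"slide": [0, 0, -40], "roll": 0, "fingers": 0}
  ]
}}

```text
time: 11.38
eef_pos: [0.5404, -0.2198, 0.1855]
ee_rot: [[0.963, 0.271, 0.001], [0.271, -0.963, -0.0], [0.001, 0.001, -1.0]]
contact_force: [0.6, -0.5, -0.5]
opening: 0.0424
```

```bash
python3 shot.py w8;python3 - <<'E'
import cv2
a=cv2.imread('pics/w8.png');cv2.imwrite('pics/c8.png',cv2.resize(a[100:310,240:400],None,fx=3.5,fy=2.8,interpolation=3))
E
```

```text
11.375 [ 0.5404 -0.2198  0.1855] [[ 0.9625  0.2712  0.0012]
 [ 0.2712 -0.9625 -0.0003]
 [ 0.001   0.0006 -1.    ]] [ 0.3578  0.4942 -0.0785  1.7614  0.048   0.8866 -1.0377] [ 0.5554 -0.456  -0.5373]
```

View pics/c8.png

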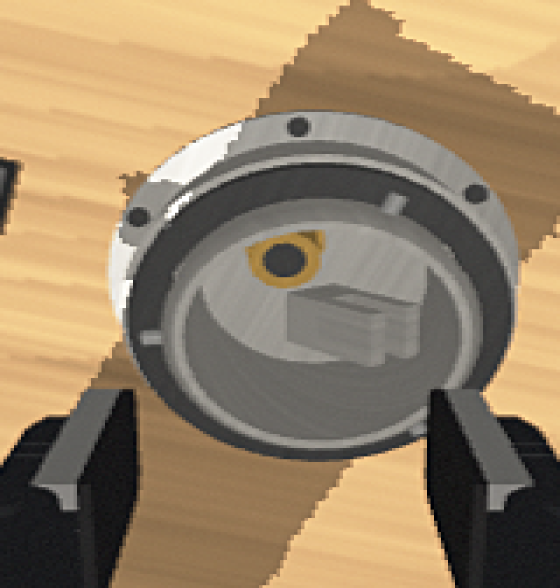

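The bush stands upright beside the lying clevis, with free space on the tool −x side. Next is the plug.

Request:
{"op": "servo_tool", "data": {
  "deltas": [
    {"slide": [14.2, -57.3, 0], "roll": 0, "fingers": 0.1},
    {"slide": [14.2, -57.3, 0], "roll": 0, "fingers": 0.1},
    {"slide": [14.2, -57.3, 0], "roll": 0, "fingers": 0.1},
    {"slide": [14.2, -57.3, 0], "roll": 0, "fingers": 0.1},
    {"slide": [14.2, -57.3, 0], "roll": 0, "fingers": 0.1},
    {"slide": [14.2, -57.3, 0], "roll": 0, "fingers": 0.1},
    {"slide": [14.2, -57.3, 0], "roll": 0, "fingers": 0.1},
    {"slide": [14.2, -57.3, 0], "roll": 0, "fingers": 0.1},
    {"slide": [14.2, -57.3, 0], "roll": 0, "fingers": 0.1},
    {"slide": [14.2, -57.3, 0], "roll": 0, "fingers": 0.1},
    {"slide": [0, 0, 40], "roll": 0, "fingers": 0.1},
    {"slide": [0, 0, 50], "roll": 0, "fingers": 0.1}
  ]
}}

```text
time: 12.92
eef_pos: [0.522, 0.3721, 0.0938]
ee_rot: [[0.962, 0.273, 0.003], [0.273, -0.962, 0.003], [0.004, -0.002, -1.0]]
contact_force: [1.0, 1.0, -1.1]
opening: 0.0465
```

Request:
{"op": "servo_tool", "data": {
  "deltas": [
    {"slide": [0, 0, 45], "roll": 0, "fingers": 0.1},
    {"slide": [0, 0, 22], "roll": 0, "fingers": 0.1},
    {"slide": [0, 0, 0], "roll": 0, "fingers": 0.1}
  ]
}}

```text
time: 13.3
eef_pos: [0.5207, 0.3698, 0.0251]
ee_rot: [[0.962, 0.271, -0.002], [0.271, -0.962, -0.002], [-0.002, 0.001, -1.0]]
contact_force: [-0.1, 0.0, 0.3]
opening: 0.0468
```

```bash
python3 shot.py w9
```

```text
13.3 [0.5207 0.3698 0.0251] [[ 0.9625  0.2713 -0.0021]
 [ 0.2713 -0.9625 -0.0016]
 [-0.0024  0.001  -1.    ]] [-0.6338  0.7636 -0.0943  1.7422  0.1086  0.6435 -2.0853] [-0.1455  0.0149  0.311 ]
```

View pics/w9.png

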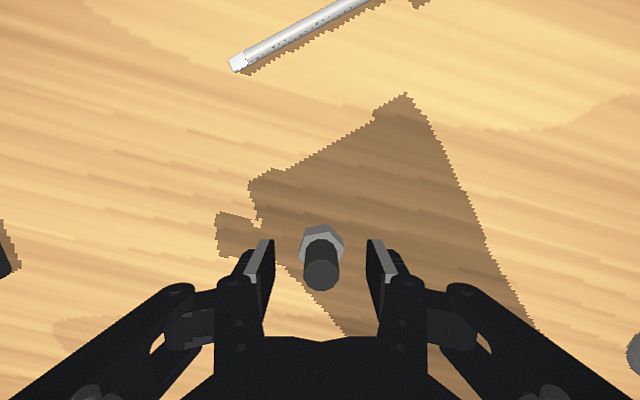

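Request:
{"op": "servo_tool", "data": {
  "deltas": [
    {"slide": [0, 0, -4], "roll": 0, "fingers": -0.4},
    {"slide": [0, 0, 0], "roll": 0, "fingers": -1},
    {"slide": [0, 0, 0], "roll": 0, "fingers": -1},
    {"slide": [0, 0, 0], "roll": 0, "fingers": -1},
    {"slide": [0, 0, -50], "roll": 0, "fingers": -1},
    {"slide": [0, 0, -55], "roll": 0, "fingers": -1},
    {"slide": [0, 0, -45], "roll": 0, "fingers": -1},
    {"slide": [-17, 57.7, 0], "roll": 0, "fingers": -1},
    {"slide": [-17, 57.7, 0], "roll": 0, "fingers": -1},
    {"slide": [-17, 57.7, 0], "roll": 0, "fingers": -1},
    {"slide": [-17, 57.7, 0], "roll": 0, "fingers": -1},
    {"slide": [-17, 57.7, 0], "roll": 0, "fingers": -1}
  ]
}}

```text
time: 14.85
eef_pos: [0.5178, 0.0677, 0.1813]
ee_rot: [[0.962, 0.271, 0.002], [0.271, -0.962, 0.0], [0.002, 0.0, -1.0]]
contact_force: [1.7, -0.2, -0.4]
opening: 0.0153
```

Request:
{"op": "servo_tool", "data": {
  "deltas": [
    {"slide": [-17, 57.7, 0], "roll": 0, "fingers": -1},
    {"slide": [-17, 57.7, 0], "roll": 0, "fingers": -1},
    {"slide": [-17, 57.7, 0], "roll": 0, "fingers": -1},
    {"slide": [-17, 57.7, 0], "roll": 0, "fingers": -1},
    {"slide": [-17, 57.7, 0], "roll": 0, "fingers": -1},
    {"slide": [0, 0, 0], "roll": 0, "fingers": -1}
  ]
}}

```text
time: 15.6
eef_pos: [0.513, -0.2373, 0.181]
ee_rot: [[0.965, 0.263, 0.001], [0.263, -0.965, -0.003], [-0.0, 0.003, -1.0]]
contact_force: [-0.7, 1.2, -1.1]
opening: 0.0149
```

```bash
python3 shot.py w10;python3 - <<'E'
import cv2
a=cv2.imread('pics/w10.png');cv2.imwrite('pics/c10.png',cv2.resize(a[100:310,240:400],None,fx=3.5,fy=2.8,interpolation=3))
E
```

```text
15.6 [ 0.513  -0.2373  0.181 ] [[ 0.9648  0.263   0.0007]
 [ 0.263  -0.9648 -0.0032]
 [-0.0001  0.0032 -1.    ]] [ 0.3993  0.4745 -0.075   1.8142  0.0491  0.8529 -1.0044] [-0.6672  1.1816 -1.0948]
```

View pics/c10.png

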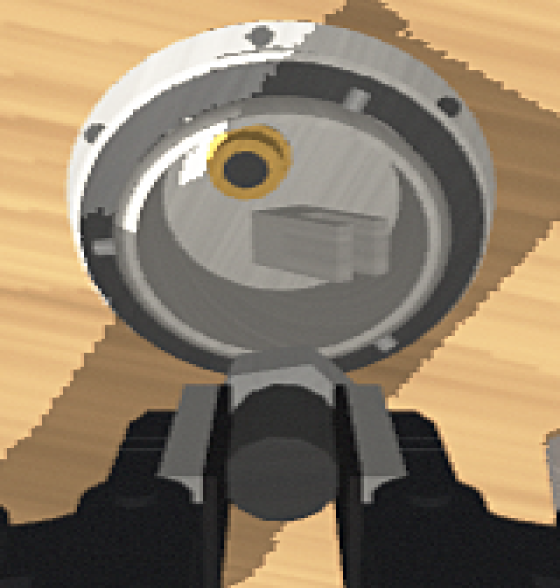

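Request:
{"op": "servo_tool", "data": {
  "deltas": [
    {"slide": [0, -2, 40], "roll": 0, "fingers": -1},
    {"slide": [0, 0, 38], "roll": 0, "fingers": -1},
    {"slide": [0, 0, 9], "roll": 0, "fingers": -1},
    {"slide": [0, 0, 0], "roll": 0, "fingers": -1},
    {"slide": [0, 0, 0], "roll": 0, "fingers": -0.2},
    {"slide": [0, 0, 0], "roll": 0, "fingers": -0.2},
    {"slide": [0, 0, -50], "roll": 0, "fingers": -0.2},
    {"slide": [0, 0, -40], "roll": 0, "fingers": 0}
  ]
}}

```text
time: 16.65
eef_pos: [0.514, -0.2293, 0.1854]
ee_rot: [[0.963, 0.271, 0.001], [0.271, -0.963, -0.0], [0.001, 0.001, -1.0]]
contact_force: [1.4, -0.4, -0.4]
opening: 0.0425
```

```bash
python3 shot.py w11;python3 - <<'E'
import cv2
a=cv2.imread('pics/w11.png');cv2.imwrite('pics/c11.png',cv2.resize(a[100:310,240:400],None,fx=3.5,fy=2.8,interpolation=3))
E
```

```text
16.65 [ 0.514  -0.2293  0.1854] [[ 0.9625  0.2712  0.0011]
 [ 0.2712 -0.9625 -0.0004]
 [ 0.001   0.0006 -1.    ]] [ 0.3912  0.4667 -0.081   1.814   0.048   0.8617 -1.0085] [ 1.3691 -0.3925 -0.368 ]
```

View pics/c11.png

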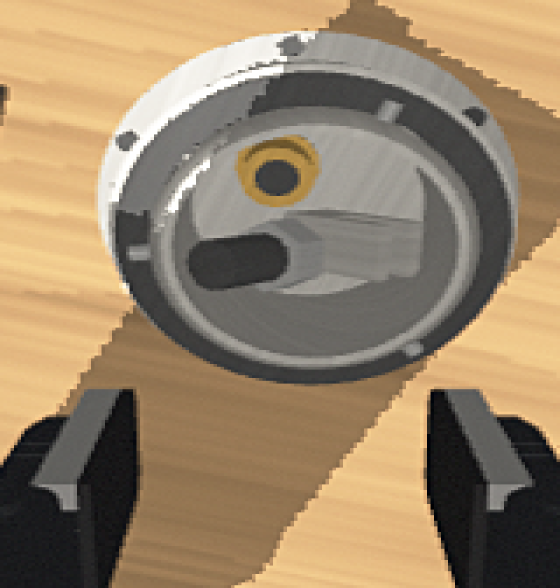

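View pics/w11.png

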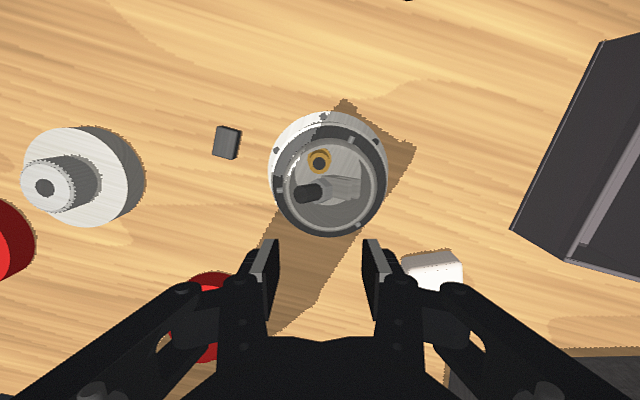

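All three samples are inside: bush at (318,161), plug at (310,190) and the clevis under it, all well below the rim. Now the cap.

Request:
{"op": "servo_tool", "data": {
  "deltas": [
    {"slide": [2.7, -60, 0], "roll": 0, "fingers": 0.9},
    {"slide": [2.7, -60, 0], "roll": 0, "fingers": 0.9},
    {"slide": [2.7, -60, 0], "roll": 0, "fingers": 0.9},
    {"slide": [2.7, -60, 0], "roll": 0, "fingers": 0.9},
    {"slide": [0, 0, 0], "roll": 0, "fingers": 0.9},
    {"slide": [0, 0, 0], "roll": 0, "fingers": 0.9}
  ]
}}

```text
time: 17.45
eef_pos: [0.4594, 0.0044, 0.1838]
ee_rot: [[0.962, 0.272, 0.001], [0.272, -0.962, -0.0], [0.001, 0.001, -1.0]]
contact_force: [0.6, -0.7, 0.0]
opening: 0.0811
```

```bash
python3 shot.py w12
```

```text
17.45 [0.4594 0.0044 0.1838] [[ 0.9624  0.2718  0.0011]
 [ 0.2718 -0.9624 -0.0004]
 [ 0.001   0.0006 -1.    ]] [-0.0229  0.3332 -0.1181  2.0623  0.0574  0.748  -1.4722] [ 0.6111 -0.701   0.0066]
```

View pics/w12.png

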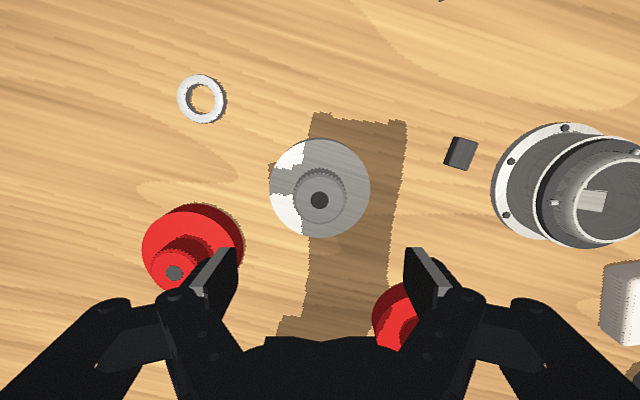

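```bash
python3 - <<'E'
from h import *
import pickle
st=pickle.load(open('pics/w12.pkl','rb'))
im=cv2.imread('pics/w12.png')
m=(cv2.cvtColor(im,6)[185:215,300:340]<75).astype(np.uint8);n,l,s,c=cv2.connectedComponentsWithStats(m);k=1+s[1:,4].argmax();h=c[k]+[300,185];print(h,s[k])
a=plane(ray('wrist',*h,st),.063);b=plane(ray('wrist',320,188.3,st),.030);print(a,b,tool(a,st),tool(b,st))
s1=pickle.load(open('pics/w1.pkl','rb'));print(tri([ray('wrist',*h,st),ray('wrist',92,158,s1)]))
E
```

```text
[318.9825 199.8384] [ 11   7  17  17 229]
[0.4583 0.0056 0.063 ] [0.461  0.0054 0.03  ] [ -0.8697  -1.5223 120.7852] [  1.6967  -0.6357 153.7883]
(array([0.4582, 0.0056, 0.0633]), [np.float64(0.10009002891094224), np.float64(0.10009002891107885)])
```

The cap's collar hole is at (319,200). The two wrist views triangulate it to (0.458, 0.0056, 0.063), and it is the only grey cap. I centre it mechanically: close once, open, turn 90° and close again.

Request:
{"op": "servo_tool", "data": {
  "deltas": [
    {"slide": [0, -1, 45], "roll": 0, "fingers": 0.9},
    {"slide": [0, 0, 50], "roll": 0, "fingers": 0.9},
    {"slide": [0, 0, 28], "roll": 0, "fingers": 0.9},
    {"slide": [0, 0, 12], "roll": 0, "fingers": 0.5},
    {"slide": [0, 0, 0], "roll": 0, "fingers": -0.2},
    {"slide": [0, 0, 0], "roll": 0, "fingers": -0.2},
    {"slide": [0, 0, 0], "roll": 0, "fingers": -0.2}
  ],
  "grip_force": 20
}}

```text
time: 18.38
eef_pos: [0.4593, 0.0056, 0.0491]
ee_rot: [[0.963, 0.271, 0.002], [0.271, -0.963, 0.0], [0.001, 0.0, -1.0]]
contact_force: [-0.6, 0.5, -2.1]
opening: 0.0475
```

```bash
python3 shot.py w13
```

```text
18.375 [0.4593 0.0056 0.0491] [[ 0.9626  0.2711  0.0015]
 [ 0.2711 -0.9626  0.0001]
 [ 0.0015  0.0003 -1.    ]] [-0.0582  0.5615 -0.0811  2.2026  0.1168  0.3799 -1.5317] [-0.5645  0.4751 -2.1293]
```

View pics/w13.png

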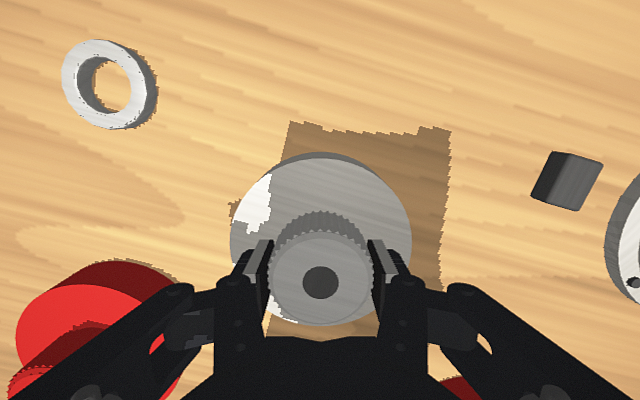

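Gripped with nearly no load (opening 47.5 mm). Now I open, turn 90° and re-grip.

Request:
{"op": "servo_tool", "data": {
  "deltas": [
    {"slide": [0, 0, 0], "roll": 0, "fingers": 0.6},
    {"slide": [0, 0, 0], "roll": 0, "fingers": 0.6},
    {"slide": [0, 0, 0], "roll": -0.175, "fingers": 0.6},
    {"slide": [0, 0, 0], "roll": -0.175, "fingers": 0.6},
    {"slide": [0, 0, 0], "roll": -0.175, "fingers": 0.6},
    {"slide": [0, 0, 0], "roll": -0.175, "fingers": 0.6},
    {"slide": [0, 0, 0], "roll": -0.175, "fingers": 0.6},
    {"slide": [0, 0, 0], "roll": -0.175, "fingers": 0.6},
    {"slide": [0, 0, 0], "roll": -0.175, "fingers": 0.6},
    {"slide": [0, 0, 0], "roll": -0.175, "fingers": 0.6},
    {"slide": [0, 0, 0], "roll": -0.171, "fingers": 0.6},
    {"slide": [0, 0, 0], "roll": 0, "fingers": 0.6}
  ]
}}

```text
time: 19.92
eef_pos: [0.4588, 0.0056, 0.0483]
ee_rot: [[-0.27, 0.963, -0.0], [0.963, 0.27, 0.0], [0.0, 0.0, -1.0]]
contact_force: [0.9, -0.9, -0.1]
opening: 0.0684
```

Request:
{"op": "servo_tool", "data": {
  "deltas": [
    {"slide": [0, 0, 0], "roll": 0, "fingers": -0.4},
    {"slide": [0, 0, 0], "roll": 0, "fingers": -0.4},
    {"slide": [0, 0, 0], "roll": 0, "fingers": -0.4}
  ]
}}

```text
time: 20.3
eef_pos: [0.4587, 0.0056, 0.0484]
ee_rot: [[-0.27, 0.963, 0.0], [0.963, 0.27, -0.0], [-0.0, -0.0, -1.0]]
contact_force: [-0.9, -1.3, 3.0]
opening: 0.0476
```

```bash
python3 shot.py w14
```

```text
20.3 [0.4587 0.0056 0.0484] [[-0.2704  0.9627  0.0001]
 [ 0.9627  0.2704 -0.0004]
 [-0.0004 -0.     -1.    ]] [ 0.2385  0.5992 -0.5149  2.1926  0.6253  0.4951 -0.4906] [-0.9437 -1.3394  3.0384]
```

View pics/w14.png

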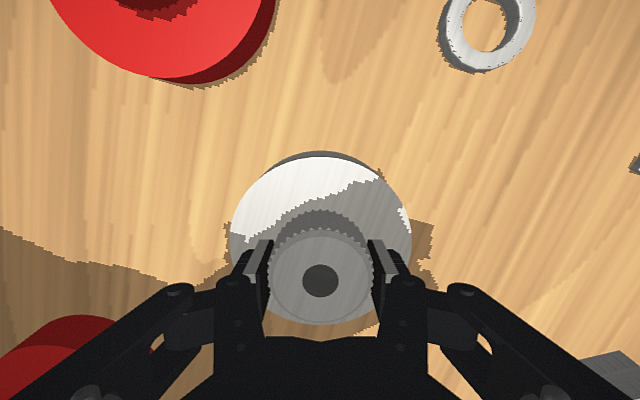

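The cap is now centred on the tool axis at (0.4588, 0.0056). I refine the pot's axis from the pictures where the rim was clear.

```bash
python3 - <<'E'
import cv2,numpy as np
for n,(x,y) in {'w5':(262,105),'w1':(265,118)}.items():
    a=cv2.imread(f'pics/{n}.png')[y:y+140,x:x+130]
    a=cv2.convertScaleAbs(a,alpha=1.3,beta=10)
    b=cv2.resize(a,None,fx=4.2,fy=4.2,interpolation=cv2.INTER_CUBIC)
    for i in range(0,130,10): cv2.line(b,(int(i*4.2),0),(int(i*4.2),6),(0,0,255),1);
    for i in range(0,140,10): cv2.line(b,(0,int(i*4.2)),(6,int(i*4.2)),(0,0,255),1)
    cv2.imwrite(f'pics/z_{n}.png',b)
E
```

```text
(no output)
```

View pics/z_w5.png

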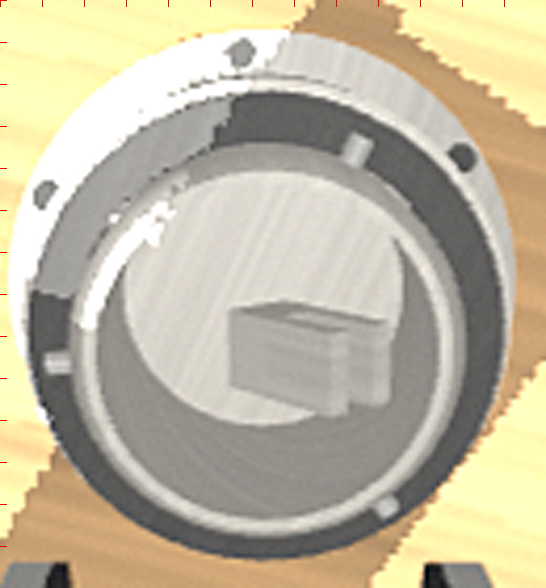

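View pics/z_w1.png

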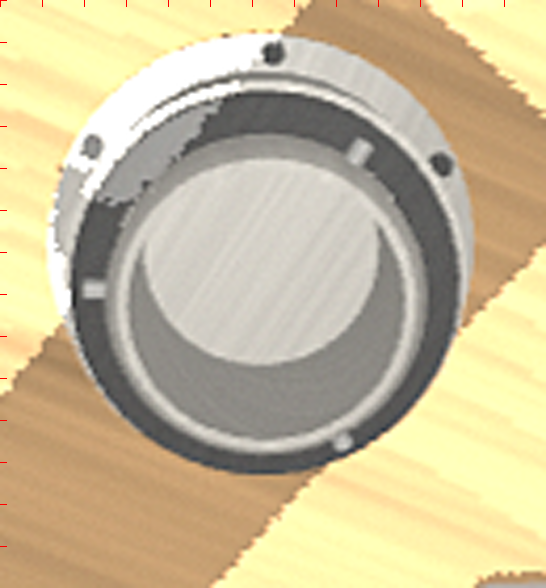

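```bash
python3 - <<'E'
from h import *
import pickle
from scipy.optimize import least_squares
for n,(x0,y0),pts,outer in [('w5',(262,105),[(262,170),(97,345),(438,340),(265,518)],[(78,345),(457,340),(265,535)]),('w1',(265,118),[(262,157),(131,298),(403,296),(265,438)],[(117,298),(416,296),(265,451)])]:
    st=pickle.load(open(f'pics/{n}.pkl','rb'))
    for P,r in((pts,.034),(outer,.0365)):
        Q=np.array([plane(ray('wrist',x0+u/4.2-.4,y0+v/4.2-.4,st),.078)[:2] for u,v in P])
        s=least_squares(lambda p:np.linalg.norm(Q-p[:2],axis=1)-p[2],[.529,-.233,r]);print(n,r,s.x,s.fun*1000, tool([s.x[0],s.x[1],.078],st))
    # pins mid, z .065
    T={'w5':[(357,150),(58,362),(387,506)],'w1':[(360,151),(94,289),(343,441)]}[n]
    Q=np.array([plane(ray('wrist',x0+u/4.2-.4,y0+v/4.2-.4,st),.0655)[:2] for u,v in T]);
    A=2*(Q[1:]-Q[0]);c=np.linalg.solve(A,(Q[1:]**2).sum(1)-(Q[0]**2).sum());print('pins',c,np.linalg.norm(Q-c,axis=1)[0])
    H={'w5':[(241,53),(463,157),(46,195)],'w1':[(274,53),(441,164),(92,147)]}[n]
    Q=np.array([plane(ray('wrist',x0+u/4.2-.4,y0+v/4.2-.4,st),.013)[:2] for u,v in H]);
    A=2*(Q[1:]-Q[0]);c=np.linalg.solve(A,(Q[1:]**2).sum(1)-(Q[0]**2).sum());print('holes',c,np.linalg.norm(Q-c,axis=1)[0])
E
```

```text
w5 0.034 [ 0.5294 -0.2341  0.0344] [ 0.8409 -0.8176 -0.7829  0.7596] [ 12.4993   5.1104 107.4307]
w5 0.0365 [ 0.528  -0.2345  0.0374] [0. 0. 0.] [ 11.0368   5.1443 107.4294]
pins [ 0.5276 -0.2349] 0.04365304061503067
holes [ 0.5275 -0.2351] 0.05866440916667219
w1 0.034 [ 0.5297 -0.234   0.0342] [ 1.0715 -1.0561 -1.008   0.9926] [ -2.514    9.1218 163.9502]
w1 0.0365 [ 0.5278 -0.2347  0.0366] [-0.  0.  0.] [ -4.5997   9.0365 163.9464]
pins [ 0.5279 -0.2348] 0.04363256601075209
holes [ 0.5279 -0.2347] 0.05835148038616259
```

The pot axis agrees across rim, pins and bolt holes: (0.528, -0.2347). I lift the cap and carry it over the pot.

Request:
{"op": "servo_tool", "data": {
  "deltas": [
    {"slide": [0, 0, 0], "roll": 0, "fingers": -0.4},
    {"slide": [0, 0, 0], "roll": 0, "fingers": -0.4},
    {"slide": [0, 0, -30], "roll": 0, "fingers": -0.4},
    {"slide": [0, 0, -40], "roll": 0, "fingers": -0.4},
    {"slide": [0, 0, -40], "roll": 0, "fingers": -0.4},
    {"slide": [-50, 0.4, -12], "roll": 0, "fingers": -0.4},
    {"slide": [-50, 0.4, 0], "roll": 0, "fingers": -0.4},
    {"slide": [-50, 0.4, 0], "roll": 0, "fingers": -0.4},
    {"slide": [-50, 0.4, 0], "roll": 0, "fingers": -0.4},
    {"slide": [-50, 0.4, 0], "roll": 0, "fingers": -0.4},
    {"slide": [0, 0, 0], "roll": 0, "fingers": -0.4},
    {"slide": [0, 0, 0], "roll": 0, "fingers": -0.4}
  ],
  "grip_force": 70
}}

```text
time: 21.85
eef_pos: [0.5281, -0.2337, 0.1696]
ee_rot: [[-0.271, 0.962, -0.001], [0.962, 0.271, 0.001], [0.001, -0.001, -1.0]]
contact_force: [-0.1, 1.5, -3.2]
opening: 0.0464
```

```bash
python3 shot.py w15
```

```text
21.85 [ 0.5281 -0.2337  0.1696] [[-0.2714  0.9625 -0.0011]
 [ 0.9625  0.2714  0.0012]
 [ 0.0014 -0.0007 -1.    ]] [ 0.7659  0.5714 -0.6692  1.7786  0.4264  0.9424  0.1922] [-0.1117  1.4838 -3.1821]
```

View pics/w15.png

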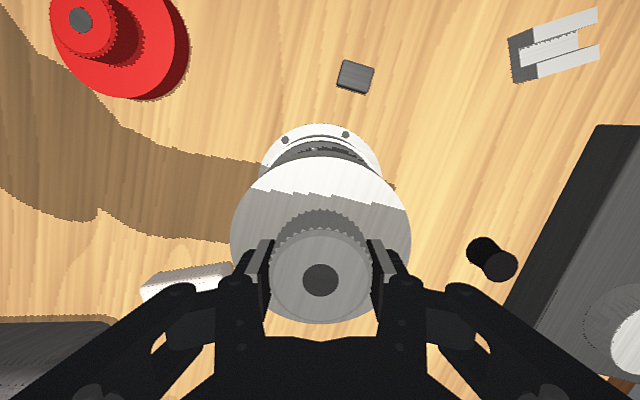

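Request:
{"op": "servo_tool", "data": {
  "deltas": [
    {"slide": [-0.5, 0, 25], "roll": 0, "fingers": -0.4},
    {"slide": [0, 0, 14], "roll": 0, "fingers": -0.4},
    {"slide": [0, 0, 5], "roll": 0, "fingers": -0.4},
    {"slide": [0, 0, 4], "roll": 0, "fingers": -0.4},
    {"slide": [0, 0, 0], "roll": 0, "fingers": -0.4}
  ]
}}

```text
time: 22.52
eef_pos: [0.5289, -0.2348, 0.1225]
ee_rot: [[-0.272, 0.962, 0.0], [0.962, 0.272, -0.0], [-0.0, 0.0, -1.0]]
contact_force: [0.2, -0.4, -2.3]
opening: 0.0461
```

Request:
{"op": "servo_tool", "data": {
  "deltas": [
    {"slide": [0, 0, 3], "roll": 0, "fingers": -0.4},
    {"slide": [0, 0, 3], "roll": 0, "fingers": -0.4},
    {"slide": [0, 0, 2], "roll": 0, "fingers": -0.4},
    {"slide": [0, 0, 0], "roll": 0, "fingers": -0.4}
  ]
}}

```text
time: 23.02
eef_pos: [0.5288, -0.2348, 0.115]
ee_rot: [[-0.272, 0.962, 0.0], [0.962, 0.272, -0.001], [-0.001, 0.0, -1.0]]
contact_force: [-3.2, 0.8, 7.3]
opening: 0.0461
```

Request:
{"op": "servo_tool", "data": {
  "deltas": [
    {"slide": [0, 0, 1], "roll": -0.06, "fingers": -0.4},
    {"slide": [0, 0, 0], "roll": -0.06, "fingers": -0.4},
    {"slide": [0, 0, 0], "roll": -0.06, "fingers": -0.4},
    {"slide": [0, 0, 0], "roll": -0.06, "fingers": -0.4}
  ]
}}

```text
time: 23.52
eef_pos: [0.5293, -0.2346, 0.1146]
ee_rot: [[-0.493, 0.87, 0.001], [0.87, 0.493, -0.0], [-0.001, 0.001, -1.0]]
contact_force: [-0.0, 2.3, 3.2]
opening: 0.0461
```

Request:
{"op": "servo_tool", "data": {
  "deltas": [
    {"slide": [0, 0, 1.5], "roll": -0.06, "fingers": -0.4},
    {"slide": [0, 0, 0], "roll": -0.06, "fingers": -0.4},
    {"slide": [0, 0, 0], "roll": -0.06, "fingers": -0.4},
    {"slide": [0, 0, 0], "roll": -0.06, "fingers": -0.4}
  ]
}}

```text
time: 24.02
eef_pos: [0.5283, -0.2344, 0.1116]
ee_rot: [[-0.687, 0.727, -0.001], [0.727, 0.687, 0.001], [0.001, -0.0, -1.0]]
contact_force: [-4.2, 3.6, -0.8]
opening: 0.046
```

The height dropped to 0.1116 with the load gone, so a keyway seems found. I push down.

Request:
{"op": "servo_tool", "data": {
  "deltas": [
    {"slide": [0, 0, 2], "roll": 0, "fingers": -0.4},
    {"slide": [0, 0, 2], "roll": 0, "fingers": -0.4},
    {"slide": [0, 0, 0], "roll": 0, "fingers": -0.4}
  ]
}}

```text
time: 24.4
eef_pos: [0.528, -0.234, 0.1077]
ee_rot: [[-0.684, 0.729, -0.001], [0.729, 0.684, 0.001], [0.002, -0.0, -1.0]]
contact_force: [-5.3, 5.0, 2.6]
opening: 0.0459
```

```bash
python3 -c "
from h import *
s=robot.state();print(s['contact_force'],s['torque'],s['eef_pos'])"
```

```text
[-5.3233  5.0063  2.5774] [ 0.947   0.884  -0.1845] [ 0.528  -0.234   0.1077]
```

Request:
{"op": "servo_tool", "data": {
  "deltas": [
    {"slide": [0.8, 0, 2], "roll": 0, "fingers": -0.4},
    {"slide": [0, 0, 2], "roll": 0, "fingers": -0.4},
    {"slide": [0, 0, 2], "roll": 0, "fingers": -0.4},
    {"slide": [0, 0, 1], "roll": 0, "fingers": -0.4},
    {"slide": [0, 0, 0], "roll": 0, "fingers": -0.4}
  ]
}}

```text
time: 25.02
eef_pos: [0.528, -0.2339, 0.1026]
ee_rot: [[-0.684, 0.729, 0.0], [0.729, 0.684, -0.001], [-0.001, -0.001, -1.0]]
contact_force: [-10.6, 4.7, 21.9]
opening: 0.0462
```

```bash
python3 -c "
from h import *
s=robot.state();print(s['contact_force'],s['torque'],s['eef_pos'])"
```

```text
[-10.6415   4.6976  21.8955] [ 0.8429  2.0526 -0.1889] [ 0.528  -0.2339  0.1026]
```

It stopped hard at TCP z 0.1026, where 0.1024 is expected for fully home, with 22 N. I check by camera.

```bash
python3 shot.py w16; python3 - <<'E'
from h import *
im=robot.read_camera('scene');d=robot.read_camera('side')
A=cv2.resize(im[110:220,240:370,::-1],None,fx=3,fy=3,interpolation=3);B=cv2.resize(d[110:220,270:400,::-1],None,fx=3,fy=3,interpolation=3)
cv2.imwrite('pics/c16.png',np.hstack([A,B]))
E
```

```text
25.025 [ 0.528  -0.2339  0.1026] [[-0.6842  0.7293  0.0002]
 [ 0.7293  0.6842 -0.0012]
 [-0.0009 -0.0007 -1.    ]] [ 0.8019  0.6813 -0.7455  1.8454  0.6033  0.8553  0.509 ] [-10.6415   4.6976  21.8955]
```

View pics/w16.png

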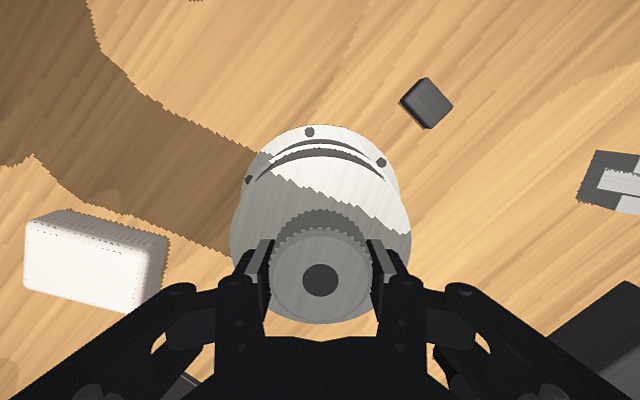

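View pics/c16.png

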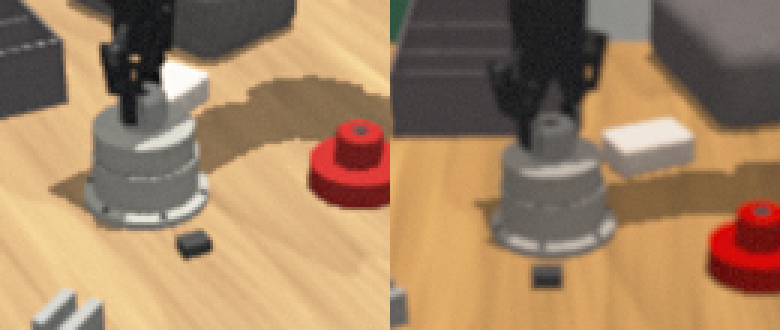

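The cap has not slipped in the grip: its hole is still at (320,280). The skirt sits right down on the housing. One holding step, then I hand in.

Request:
{"op": "servo_tool", "data": {
  "deltas": [
    {"slide": [0, 0, 0.3], "roll": 0, "fingers": -0.4},
    {"slide": [0, 0, 0], "roll": 0, "fingers": -0.4},
    {"slide": [0, 0, 0], "roll": 0, "fingers": -0.4},
    {"slide": [0, 0, 0], "roll": 0, "fingers": -0.4}
  ]
}}

```text
time: 25.68
eef_pos: [0.5281, -0.2339, 0.1025]
ee_rot: [[-0.684, 0.729, 0.0], [0.729, 0.684, -0.001], [-0.001, -0.001, -1.0]]
contact_force: [-10.0, 4.1, 24.6]
opening: 0.0462
```

```bash
python3 -c "
from plant import robot
print(robot.job_done())"
```

```text
the job is handed in; nothing more can be done
None
```

The clevis, bush and plug are in the pot, the cap is on and pushed home, and I handed the job in at about 25.7 s while still holding the cap down. The hand-in reports no verdict, so I can't confirm the result.

- **Samples:** the wrist picture taken before capping showed all three well below the rim. The bush is upright. The clevis and plug are lying down, with the plug partly over the clevis.
- **Cap:** I centred it in the jaws, lowered it until it rested on the pins, and turned the collar about 27° until it dropped.
- **Final checks:**
  - The tool stopped hard at 0.1025 m, where 0.1024 m is fully home. That puts the cap's origin about 54 mm up.
  - It was holding with about 25 N downward, within about 1 mm of the measured pot axis and upright, and the cap had not slipped in the grip.
- **Disagreements:** about 11 N of sideways force from the pins and skirt remained. Fits to the rim's inner edge put the pot axis 1–2 mm from the fits to the pins, bolt holes and outer rim, which agreed with each other; I used the latter.
- **Bystanders:** I touched none of them, and they looked unmoved in the last views that showed them.

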